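# Spring check of the tilt plate on the forge bench

## Task

Check the spring of the bench gauge's tilt plate, only touching with the fingertips and picking nothing up: push the stop block along its iron rail, away from the robot, right up to the far end so that its tongue is out from under the plate. Then press down the round pad on the plate's corner until the needle on the opposite side has risen level with the point of the rider on the scale, without running well past it, hold it there for about a second, and let go so that the plate springs back. Do not touch the needle, do not shift the rider, and leave the tongs, hooks, bell, shovel head, tin and brush where they are.

Things in the scene. Friction and masses are not known exactly. Their poses are not given: they have to be found in the camera images.
- gauge: The spring gauge, fixed: iron base 12 mm thick, x -110 to +140, y -155 to +215 mm of this frame. Origin on the bench under the tilt plate's middle; x points away from the robot (turned up to 0.3 rad), y to its left, z up; offsets elsewhere use these axes. Hinge yokes 68 mm high at x = +-92, y = 0; rail along x at y = -125; upright scale at y = 140 to 205, up to 147 mm high.
- plate: The sprung tilt plate; origin on its hinge axis at its middle, z out of its top. Level at rest; tilts at most 0.40 rad about gauge x as the pad is pressed. A 120 x 120 x 8 mm steel square set cornerwise, hinge axis 60 mm above the bench. Pressing the pad, 66 mm from the axis, takes 3 N to start and 30 N more per rad; it springs back. With the stop's tongue under the corner it tilts only about 0.07 rad.
- pad_top (a point): Middle of the top face of the round steel pad (26 mm across, 8 mm high) on the plate's corner at gauge y = -66 mm: the point to press straight down, 72 mm above the bench at rest.
- needle_tip (a point): Tip of the flat bright needle, 8 mm wide, that sticks out 73 mm from the plate's corner opposite the pad; not to be touched. 158 mm from the hinge axis, 60 mm above the bench at rest. It rises 158 mm x sin(tilt), about 2.4 times what the pad goes down.
- rider_tip (a point): The mark: end of the blunt point of the rider, a steel collar 26 mm across clamped on the scale's post. The point is 3 mm thick, points at the needle from y = 165 mm, and stands 20 to 44 mm higher than the resting needle tip, which passes 7 to 13 mm from it without touching.
- stop (a joint): Position of the stop block along its rail, m; 0 at the end nearer the robot, 0.090 against the far end stop, growing away from the robot (gauge +x). It slides with about 2 N of friction and stays where it is left.
- stop_face (a point): Middle of the stop block's flat near face (34 mm wide, 22 to 72 mm above the bench), 47 mm up: push here along gauge +x. Block 40 mm long along the rail; on top a knob 18 mm across up to 82 mm high; a tongue 36 mm wide at 35 to 50 mm height reaches 48 mm towards the plate under the pad's corner. Behind the face all is clear above 24 mm.
- tongs: Loose dark tongs, 320 mm long, lying on the bench left of the gauge. Bystander.
- hook_a: Loose small forged hook, 115 mm, lying on the gauge's base on the scale side. Bystander.
- hook_b: Loose larger forged hook, 150 mm, lying beyond the gauge. Bystander.
- bell: Loose brass bell, 56 mm across, 61 mm high, on the gauge's base. Bystander.
- shovel: Loose rusty shovel head, 150 x 126 mm with 22 to 28 mm rims, lying farther to the right of the gauge. Bystander.
- tin: Loose closed steel tin, 72 mm across, 85 mm high, beyond the gauge. Bystander.
- brush: Loose wire brush, about 200 mm long, 46 mm high, right beside the gauge's base. Bystander.

How it is judged:
By the outcome, as a careful person would: the job done as asked, in the order asked, and still so for the second after the job is handed in, with the robot touching nothing.
It also fails if it takes over 53 s, if anything falls off the work surface, if the arm or the gripper's body presses on something with over 40 N, if the wrist force passes 120 N, or if a joint passes its speed limit or range.

## Robot

A 6-joint arm with a two-finger parallel gripper is mounted at the origin on the work surface. World frame = base frame: x ahead of the robot, y to its left, z up, the work surface at z = 0. Lengths are in mm, angles in rad, forces in N, time in s.
With the tool pointing down it reaches from about 350 to 975 mm from the base axis. Payload 7.1 kg.
Tool frame: the origin (TCP) lies midway between the tips of the shut fingers; the grasp point (between the pads) lies 19 mm behind it; z points along the fingers, y is the line along which they close (so a half turn about z gives the same grasp; the last joint's range is limited). The gripper opens to 88 mm and grips with 3 to 60 N. Pads are 20 mm wide; open, the fingers measure 115 mm over their backs; the gripper's body (75 mm by 178 mm) begins 61 mm behind the grasp point.
Start: joints at [-1.35, 0.423, 1.63, -0, 1.089, -0.019], TCP at [148.462, -607.095, 222.675] pointing down, gripper open.
Joint ranges: [-3, 3], [-0.9, 2.11], [0.09, 2.58], [-1.31, 4.45], [0.11, 2.69], [-2.54, 2.54]. Speed limits (rad/s): [2.39, 2.39, 3.01, 3.14, 3.14, 3.14].

## Interface

Orientations are given as a rotation vector (axis times angle).
In Python, from workcell import ctrl gives the robot as it stands.
- The arm moves only by the shell command python3 -m inch 'ROWS' [OPENING]. ROWS is JSON, a list of rows, each an object with "xyz": the shift along the tool's x, y, z in mm, a list of three; "rot": the turn, a rotation vector about the tool's x, y, z in rad, a list of three. In form: [{"xyz": [dx, dy, dz], "rot": [ax, ay, az]}, ...]. A call has 1 to 12 rows; each row is the pose to reach, as a shift and turn from the pose commanded when the call began, along the tool's axes at that moment; what a row does not reach only later rows make up. A row lasts 1/12 s, in which the tool goes at most 41.7 mm and 7.16 degrees, less where a joint would pass 70% of its speed; a pose out of reach is approached as far as the arm can. A call with a gripper value outside its range is refused whole. OPENING is the closure in counts, from 0 (fully open) to 255 (shut), set as the call begins (- or left out, the last holds). The fingers move at their own pace and stop on an object; the grip force is fixed at half the most. Time passes only in rows, so rows that repeat a pose let the fingers close. It gives the time, the measured TCP pose, the force, the opening and the grip force at its end, in the units of the state.
- ctrl.get_obs(): the state, without advancing time (a new reading comes with each control period).
- ctrl.get_image(name): name is "side" or "top" or "wrist"; returns the picture (420x560x3 uint8, red, green, blue); there is no depth.
- ctrl.camera_model(name): a dict with "fx", "fy", "cx", "cy" (pixels), "position" and "attitude" of the camera in the world. Camera axes: x right, y up, looking along -z (the intrinsics and any distortion apply to the point x, -y, -z); pixel columns grow to the right and rows downward; lengths in mm; the calibration is good to about 2 mm. A picture is of the moment at which its call begins: read the wrist's pose just before it. camera_model takes no time and is no camera call; for the wrist camera it gives the pose at the moment of the call.
- ctrl.close_job(): hands the job in; it is judged then, once.
The state is a dict: "t": time; "qpos": joint angles; "qvel": joint speeds; "joint_torque": joint torques, N m; "ee_pos": TCP position; "orientation": TCP orientation; "ft_force": force on the tool from outside, world axes, zero at the start; "moment": the same for the moment, N m; "width": finger opening in mm; "grasp_force": force on a finger pad.
Only numpy, scipy, OpenCV 4.12 (cv2) and the standard library are available. Lean on these libraries where they do the work, as an engineer would, in place of code of your own. Each camera call takes 0.05 s, during which the arm holds its last target. There are 200 camera calls.

## Working session

There is one attempt and no reset: what is moved stays moved. The work goes in short steps, Python scripts to look and compute and a shell command to move; the robot and the scene stay as the last step left them, time stands still between calls to the robot, and variables do not carry over. Pictures are saved under pics/ and viewed, at most 11 in all, crops included, and the job is handed in when it is done.

```bash
mkdir -p pics
python3 - <<'E'
from workcell import ctrl
import cv2
for n in("side","top"):
    m=ctrl.camera_model(n);print(n,m)
    cv2.imwrite(f"pics/{n}0.png",cv2.resize(ctrl.get_image(n)[:,:,::-1],(800,600),interpolation=cv2.INTER_CUBIC))
o=ctrl.get_obs();print(o)
E
```

```text
side {'fx': 388.9304440960673, 'fy': 388.9304440960673, 'cx': 279.47932322300454, 'cy': 216.34145372971668, 'position': array([480.94477707, 641.76827466, 679.2251068 ]), 'attitude': array([ 0.14433239, -1.12435724, -2.71332308])}
top {'fx': 384.5985415577507, 'fy': 384.5985415577507, 'cx': 284.9937513085262, 'cy': 209.97272504578177, 'position': array([489.85620213,  66.0113764 , 912.22575797]), 'attitude': array([ 0.11033979, -0.13844447, -1.55775028])}
{'t': 0.1, 'qpos': array([-1.34998125e+00,  4.23743377e-01,  1.63060351e+00, -4.52904957e-07,
        1.08861704e+00, -1.90050557e-02]), 'qvel': array([ 7.03144927e-04, -1.62561822e-03, -2.88343027e-03, -1.08714363e-03,
        4.12159897e-04,  7.50608226e-05]), 'joint_torque': array([-3.29379463e-04, -5.45612848e+01, -2.74324554e+01,  6.45139511e-02,
        1.87957508e-02, -3.33717071e-05]), 'ee_pos': array([ 148.36636127, -606.61590091,  221.99653227]), 'orientation': array([-3.11767962e+00, -3.75643623e-01,  2.17512506e-04]), 'ft_force': array([-0.45578051,  0.44397843, -0.42704579]), 'moment': array([ 0.0129785 ,  0.01000807, -0.02273778]), 'grasp_force': 0.0, 'width': 87.71533751549426}
```

View pics/side0.png

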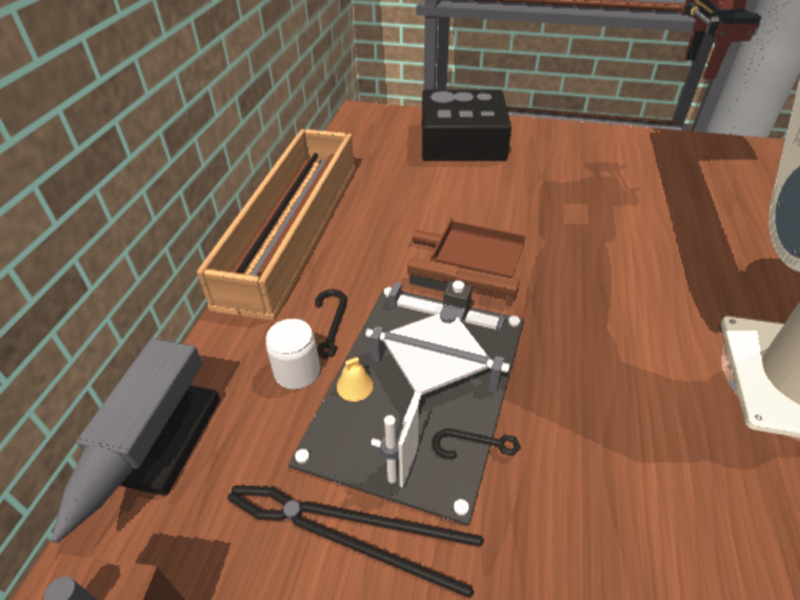

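View pics/top0.png

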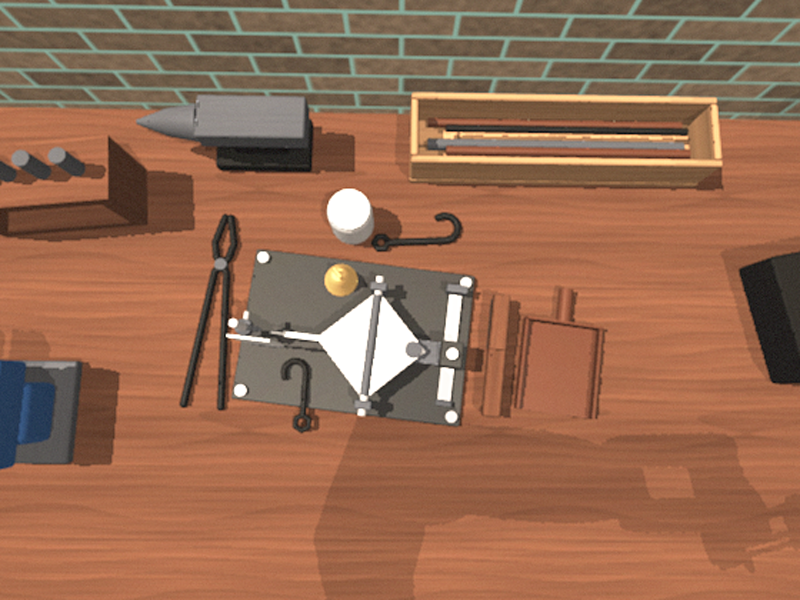

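Top view (800x600): the gauge base spans (250,250)–(477,277)–(462,425)–(233,398), with the pad at (415,349), the stop knob at (452,353) and the scale at (240,330). The brush lies just right of the base. I'll enlarge the key areas.

Run:
```python
from workcell import ctrl
import cv2,numpy as np
t=ctrl.get_image("top")[:,:,::-1];s=ctrl.get_image("side")[:,:,::-1]
cv2.imwrite("pics/t.png",t);cv2.imwrite("pics/s.png",s)
# top crop cols155-345 rows165-305
cv2.imwrite("pics/t1.png",cv2.resize(t[165:307,153:343],None,fx=4.2,fy=4.2,interpolation=cv2.INTER_CUBIC))
cv2.imwrite("pics/s1.png",cv2.resize(s[190:370,195:375],None,fx=3.333,fy=3.333,interpolation=cv2.INTER_CUBIC))
```

```text
(no output)
```

View pics/t1.png

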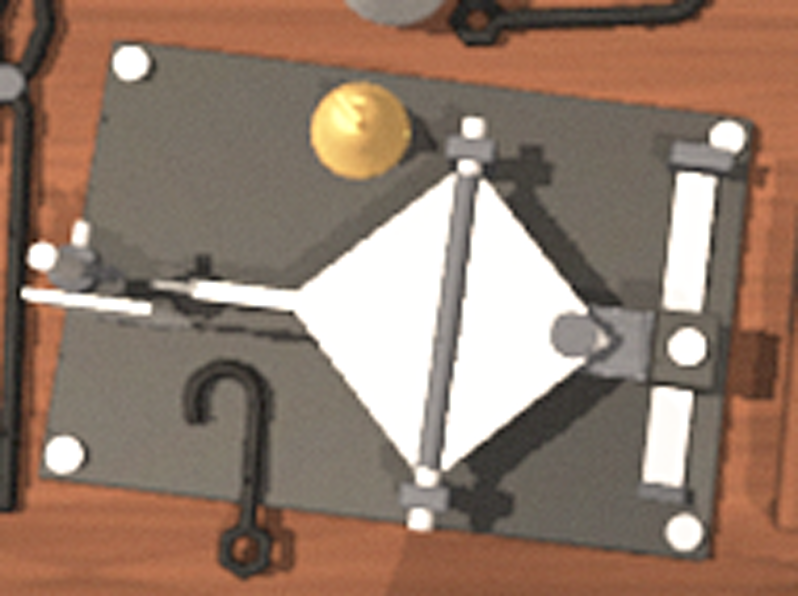

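View pics/s1.png

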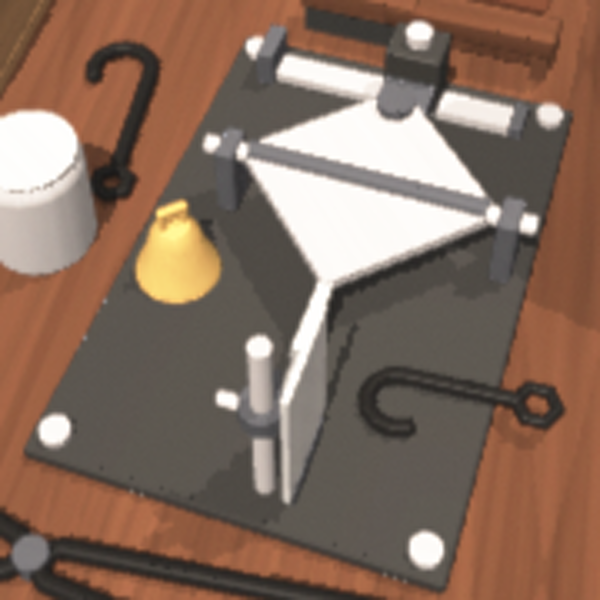

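The crops show the base corners, pad, knob, collar and post clearly. I'll fit the gauge pose and triangulate the rider.

```bash
cat > h.py <<'E'
from workcell import ctrl
import numpy as np
from scipy.spatial.transform import Rotation as R
from scipy.optimize import least_squares
def proj(m,P):
    p=R.from_rotvec(m["attitude"]).inv().apply(np.atleast_2d(P)-m["position"])
    return np.c_[m["cx"]+m["fx"]*p[:,0]/-p[:,2], m["cy"]-m["fy"]*p[:,1]/-p[:,2]]
M={n:ctrl.camera_model(n) for n in("top","side")}
def T(u,v):return [153+(u+.5)/4.2-.5,165+(v+.5)/4.2-.5]
def S(u,v):return [195+(u+.5)/3.333-.5,190+(v+.5)/3.333-.5]
def g2w(g,P):
    return R.from_euler('z',g[2]).apply(np.atleast_2d(P))+[g[0],g[1],0]
def tri(a,b):
    f=lambda P:np.r_[proj(M["top"],P)[0]-a,proj(M["side"],P)[0]-b]
    r=least_squares(f,[450,100,60]);return r.x,np.round(r.fun,1)
E
python3 - <<'E'
from h import *
C=[(140,215,12),(140,-155,12),(-110,-155,12),(-110,215,12),(0,-66,72)]
t=np.array([T(112,42),T(748,118),T(710,558),T(42,478),T(575,333)])
s=np.array([S(28,452),S(248,38),S(572,112),S(440,588),S(397,100)])
f=lambda g:np.r_[(proj(M["top"],g2w(g,C))-t).ravel(),(proj(M["side"],g2w(g,C))-s).ravel()]
r=least_squares(f,[450,60,0],loss='soft_l1');print(r.x,np.round(f(r.x).reshape(-1,2),1).tolist())
g=r.x;np.save("g.npy",g)
def loc(P):return R.from_euler('z',-g[2]).apply(P-[g[0],g[1],0])
for n,a,b in[("pad",T(575,333),S(397,100)),("knob",T(688,346),S(420,33)),("post top",T(41,255),S(259,345)),("clamp",T(80,232),S(222,397)),("collar",T(72,268),S(261,408)),("yoke+pin",T(474,127),S(212,142)),("needle root",T(297,299),S(325,285))]:
    P,e=tri(a,b);print(n,P.round(1),loc(P).round(1),e)
print(g2w(g,[0,-66,72]),g2w(g,[-20,-125,47]))
E
```

```text
[ 5.56167492e+02  1.08147290e+02 -1.09939436e-01] [[-0.9, -0.8], [1.1, -0.5], [-0.6, 0.9], [-1.9, 0.7], [-0.7, 0.2], [-1.7, -0.8], [-0.6, -1.2], [0.5, -1.2], [2.7, -0.4], [-0.3, -0.4]]
pad [549.   40.9  69.2] [  0.3 -67.7  69.2] [ 0.   0.3 -0.3 -0. ]
knob [542.6 -17.2  78.3] [   0.3 -126.1   78.3] [ 0.   0.1 -0.1 -0. ]
post top [578.5 296.6 147. ] [  1.5 189.8 147. ] [ 0.   0.1 -0.1 -0. ]
clamp [599.  294.9  90. ] [ 22.1 190.3  90. ] [-0.1 -0.8  0.6  0.1]
collar [578.7 297.4  91. ] [  1.6 190.6  91. ] [ 0.  0. -0. -0.]
yoke+pin [660.4  95.6  60.8] [104.9  -1.1  60.8] [-0.  -0.1  0.1  0. ]
needle root [567.  188.   55.3] [ 2.  80.5 55.3] [ 0.   0.1 -0.1 -0. ]
[[548.92609711  42.54574918  72.        ]] [[522.57347417 -13.90369071  47.        ]]
```

The measurements agree with the given sizes: pad and knob on their axes, post top at 147 mm, and rider collar about 90 mm high (roughly 30 above the needle). Next I'll shut the gripper and go to a point behind the stop face.

```bash
python3 -m inch '[{"xyz":[233,-250,20],"rot":[0,0,0.175]},{"xyz":[233,-250,20],"rot":[0,0,0.175]},{"xyz":[233,-250,20],"rot":[0,0,0.175]},{"xyz":[233,-250,20],"rot":[0,0,0.175]},{"xyz":[467,-501,20],"rot":[0,0,0.35]},{"xyz":[467,-501,20],"rot":[0,0,0.35]},{"xyz":[467,-501,20],"rot":[0,0,0.35]},{"xyz":[467,-501,20],"rot":[0,0,0.35]},{"xyz":[467,-501,20],"rot":[0,0,0.35]},{"xyz":[467,-501,20],"rot":[0,0,0.35]},{"xyz":[467,-501,20],"rot":[0,0,0.35]},{"xyz":[467,-501,20],"rot":[0,0,0.35]}]' 255
```

```text
t: 1.2
ee_pos: [392.1, -171.2, 206.6]
orientation: [3.137, -0.174, 0.001]
ft_force: [1.2, -0.2, -0.7]
width: 11.1
grasp_force: 0.0
```

```bash
python3 -m inch '[{"xyz":[0,0,0],"rot":[0,0,0]},{"xyz":[0,0,0],"rot":[0,0,0]},{"xyz":[0,0,0],"rot":[0,0,0]}]'
python3 - <<'E'
from h import *
g=np.load("g.npy");o=ctrl.get_obs();A=R.from_rotvec(o["orientation"])
for n,P in[("pre",(-60,-125,200)),("low",(-60,-125,40)),("end",(25,-125,40))]:
    print(n,A.inv().apply(g2w(g,P)[0]-o["ee_pos"]).round(1))
Rg=R.from_euler('z',g[2])*R.from_euler('x',np.pi)
print((A.inv()*Rg).as_rotvec().round(4),o["ee_pos"],o["width"])
E
```

```text
t: 1.45
ee_pos: [391.4, -173.1, 206.4]
orientation: [3.137, -0.171, -0.0]
ft_force: [0.1, -0.3, 0.0]
width: 0.5
grasp_force: 0.0
pre [  73.1 -172.6    6.3]
low [  73.1 -172.6  166.3]
end [ 158.1 -172.5  166.3]
[0.0003 0.0002 0.0011] [ 391.43776665 -173.12023132  206.36305988] 0.5117810960061231
```

```bash
python3 -m inch '[{"xyz":[73,-173,6],"rot":[0,0,0]},{"xyz":[73,-173,6],"rot":[0,0,0]},{"xyz":[73,-173,6],"rot":[0,0,0]},{"xyz":[73,-173,6],"rot":[0,0,0]},{"xyz":[73,-173,6],"rot":[0,0,0]},{"xyz":[73,-173,6],"rot":[0,0,0]},{"xyz":[73,-173,46],"rot":[0,0,0]},{"xyz":[73,-173,86],"rot":[0,0,0]},{"xyz":[73,-173,116],"rot":[0,0,0]},{"xyz":[73,-173,116],"rot":[0,0,0]},{"xyz":[73,-173,116],"rot":[0,0,0]}]'
python3 - <<'E'
from h import *
import cv2
g=np.load("g.npy");o=ctrl.get_obs();A=R.from_rotvec(o["orientation"])
for n,P in[("low",(-60,-125,40)),("end",(25,-125,40))]:
    print(n,A.inv().apply(g2w(g,P)[0]-o["ee_pos"]).round(1))
a=ctrl.get_image("side")[110:310,195:461,::-1];a=cv2.resize(a,(400,300));
b=cv2.resize(ctrl.get_image("wrist")[:,:,::-1],(400,300))
cv2.imwrite("pics/m1.png",np.hstack([a,b]))
E
```

```text
t: 2.37
ee_pos: [481.6, -11.0, 89.5]
orientation: [3.136, -0.177, -0.007]
ft_force: [-0.0, -0.4, -0.3]
width: 0.3
grasp_force: 0.0
low [ 1.2 -1.7 49.5]
end [86.2 -1.9 49.2]
```

View pics/m1.png

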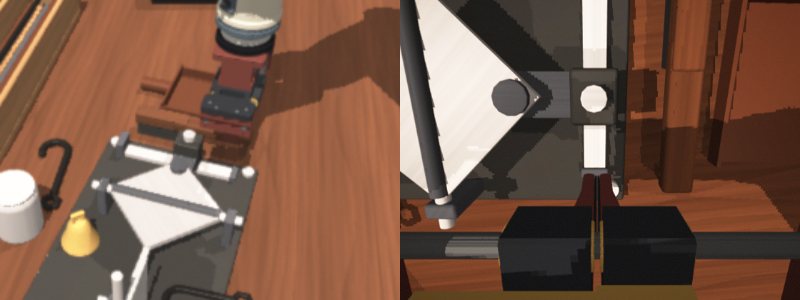

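The wrist view shows the shut fingers in line behind the stop block, with nothing in the way. I'll descend and start pushing.

```bash
python3 -m inch '[{"xyz":[1,-2,25],"rot":[0,0,0]},{"xyz":[1,-2,49],"rot":[0,0,0]},{"xyz":[1,-2,49],"rot":[0,0,0]},{"xyz":[1,-2,49],"rot":[0,0,0]},{"xyz":[15,-2,49],"rot":[0,0,0]},{"xyz":[22,-2,49],"rot":[0,0,0]},{"xyz":[29,-2,49],"rot":[0,0,0]},{"xyz":[36,-2,49],"rot":[0,0,0]},{"xyz":[43,-2,49],"rot":[0,0,0]},{"xyz":[50,-2,49],"rot":[0,0,0]},{"xyz":[56,-2,49],"rot":[0,0,0]},{"xyz":[56,-2,49],"rot":[0,0,0]}]'
cat > st.py <<'E'
from h import *
g=np.load("g.npy");o=ctrl.get_obs()
print("gauge xyz",R.from_euler('z',-g[2]).apply(o["ee_pos"]-[g[0],g[1],0]).round(1),R.from_euler('z',-g[2]).apply(o["ft_force"]).round(1),o["t"])
E
python3 st.py
```

```text
t: 3.47
ee_pos: [540.7, -13.5, 41.5]
orientation: [3.137, -0.173, 0.003]
ft_force: [0.5, 0.4, -0.5]
width: 0.7
grasp_force: 0.0
gauge xyz [  -2.1 -122.6   41.5] [ 0.5  0.4 -0.5] 3.4667
```

```bash
python3 -m inch '[{"xyz":[4,2,0],"rot":[0,0,0]},{"xyz":[8,2,0],"rot":[0,0,0]},{"xyz":[12,2,0],"rot":[0,0,0]},{"xyz":[16,2,0],"rot":[0,0,0]},{"xyz":[20,2,0],"rot":[0,0,0]},{"xyz":[24,2,0],"rot":[0,0,0]},{"xyz":[26,2,0],"rot":[0,0,0]},{"xyz":[26,2,0],"rot":[0,0,0]}]'; python3 st.py
python3 - <<'E'
from h import *
import cv2
a=cv2.resize(ctrl.get_image("side")[150:300,195:395,::-1],(400,300),interpolation=cv2.INTER_CUBIC)
b=cv2.resize(ctrl.get_image("wrist")[:,:,::-1],(400,300))
cv2.imwrite("pics/m2.png",np.hstack([a,b]))
E
```

```text
t: 4.13
ee_pos: [565.5, -18.3, 41.4]
orientation: [-3.137, 0.173, -0.002]
ft_force: [0.4, 0.4, 0.2]
width: 0.4
grasp_force: 0.1
gauge xyz [  23.1 -124.6   41.4] [0.3 0.4 0.2] 4.1333
```

View pics/m2.png

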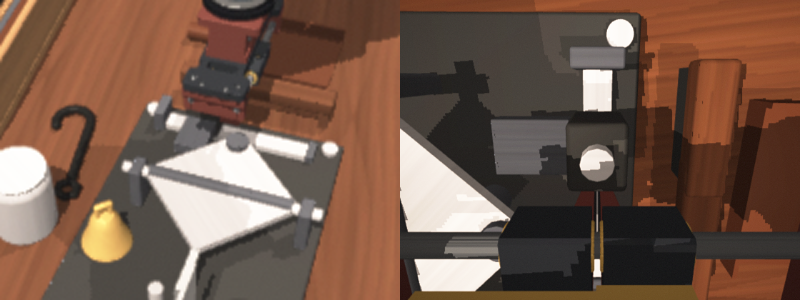

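The wrist view shows the block with a short gap still to the far end stop. I'll keep pushing slowly until the force rises.

```bash
python3 -m inch '[{"xyz":[4,0,0],"rot":[0,0,0]},{"xyz":[8,0,0],"rot":[0,0,0]},{"xyz":[11,0,0],"rot":[0,0,0]},{"xyz":[14,0,0],"rot":[0,0,0]},{"xyz":[17,0,0],"rot":[0,0,0]},{"xyz":[17,0,0],"rot":[0,0,0]}]'; python3 st.py;  python3 -m inch '[{"xyz":[2,0,0],"rot":[0,0,0]},{"xyz":[4,0,0],"rot":[0,0,0]},{"xyz":[6,0,0],"rot":[0,0,0]},{"xyz":[6,0,0],"rot":[0,0,0]}]'; python3 st.py
```

```text
t: 4.73
ee_pos: [582.5, -20.2, 41.5]
orientation: [-3.137, 0.173, -0.002]
ft_force: [0.0, -0.3, -0.1]
width: 0.4
grasp_force: 0.0
gauge xyz [  40.3 -124.6   41.5] [ 0.1 -0.3 -0.1] 4.7333
t: 5.07
ee_pos: [587.9, -20.8, 41.4]
orientation: [3.137, -0.173, 0.001]
ft_force: [-0.5, 1.0, 0.4]
width: 0.3
grasp_force: 0.2
gauge xyz [  45.7 -124.7   41.4] [-0.6  0.9  0.4] 5.0667
```

```bash
python3 -m inch '[{"xyz":[1.5,0,0],"rot":[0,0,0]},{"xyz":[3,0,0],"rot":[0,0,0]},{"xyz":[3,0,0],"rot":[0,0,0]}]'; python3 st.py; python3 -m inch '[{"xyz":[1.5,0,0],"rot":[0,0,0]},{"xyz":[3,0,0],"rot":[0,0,0]},{"xyz":[3,0,0],"rot":[0,0,0]}]'; python3 st.py
python3 - <<'E'
from h import *
import cv2
cv2.imwrite("pics/w3.png",cv2.resize(ctrl.get_image("wrist")[:300,150:550,::-1],(800,600)))
E
```

```text
t: 5.32
ee_pos: [590.7, -21.1, 41.3]
orientation: [3.137, -0.173, 0.0]
ft_force: [-1.3, -0.3, 0.5]
width: 0.4
grasp_force: 0.5
gauge xyz [  48.5 -124.7   41.3] [-1.2 -0.5  0.5] 5.3167
t: 5.57
ee_pos: [591.0, -21.1, 41.2]
orientation: [-3.137, 0.173, 0.008]
ft_force: [-9.8, 0.6, 7.8]
width: 0.3
grasp_force: 4.8
gauge xyz [  48.8 -124.7   41.2] [-9.8 -0.5  7.8] 5.5667
```

View pics/w3.png

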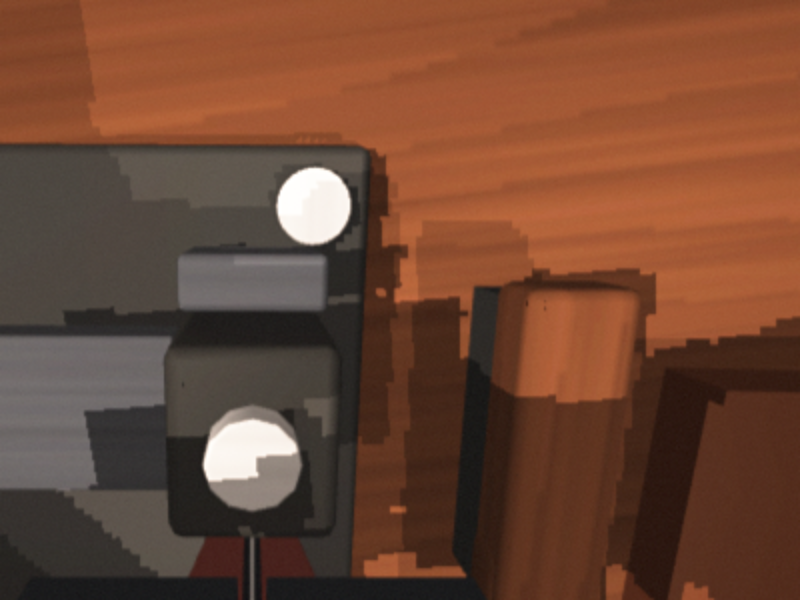

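The block is hard against the far end stop: it stopped moving, the force is 10 N, and the wrist view shows it against the end bracket. I'll back off and go above the pad.

```bash
python3 -m inch '[{"xyz":[-8,0,0],"rot":[0,0,0]},{"xyz":[-20,0,0],"rot":[0,0,0]},{"xyz":[-20,0,-30],"rot":[0,0,0]},{"xyz":[-20,0,-60],"rot":[0,0,0]},{"xyz":[-20,0,-60],"rot":[0,0,0]},{"xyz":[-35,-30,-60],"rot":[0,0,0]},{"xyz":[-51,-59,-60],"rot":[0,0,0]},{"xyz":[-51,-59,-60],"rot":[0,0,0]},{"xyz":[-51,-59,-60],"rot":[0,0,0]},{"xyz":[-51,-59,-60],"rot":[0,0,0]}]'; python3 st.py
python3 - <<'E'
from h import *
import cv2
cv2.imwrite("pics/srest.png",ctrl.get_image("side")[:,:,::-1])
g=np.load("g.npy")
for n in M:
  for P in[(0,158,60),(0,155,90),(0,165,90),(0,190,90),(0,190,147)]: print(n,P,proj(M[n],g2w(g,P))[0].round(1))
E
```

```text
t: 6.45
ee_pos: [549.8, 42.8, 101.4]
orientation: [3.137, -0.172, 0.002]
ft_force: [-0.2, 0.4, 0.9]
width: 0.5
grasp_force: 0.0
gauge xyz [  0.8 -65.6 101.4] [-0.2  0.3  0.9] 6.45
top (0, 158, 60) [188.2 232.5]
top (0, 155, 90) [186.3 231.2]
top (0, 165, 90) [181.7 230.7]
top (0, 190, 90) [170.1 229.3]
top (0, 190, 147) [162.1 226.2]
side (0, 158, 60) [280.2 306.5]
side (0, 155, 90) [280.6 295.9]
side (0, 165, 90) [278.7 300.5]
side (0, 190, 90) [274.  312.3]
side (0, 190, 147) [273.1 293.5]
```

Run:
```python
from h import *
m=ctrl.camera_model("wrist");o=ctrl.get_obs();A=R.from_rotvec(o["orientation"])
print(m["fx"],A.inv().apply(m["position"]-o["ee_pos"]).round(1),(A.inv()*R.from_rotvec(m["attitude"])).as_matrix().round(2),o["qpos"].round(2))
```

```text
358.3711005589913 [  75.     0.2 -161.9] [[ 0.    0.96  0.27]
 [ 1.   -0.    0.  ]
 [ 0.    0.27 -0.96]] [ 0.06  0.49  1.87 -0.    0.78  1.74]
```

```bash
python3 -m inch '[{"xyz":[0,0,-40],"rot":[0,0,0]},{"xyz":[0,0,-80],"rot":[0,-0.1,0]},{"xyz":[20,-40,-100],"rot":[0,-0.2,0]},{"xyz":[40,-80,-100],"rot":[0,-0.3,0]},{"xyz":[59,-120,-100],"rot":[0,-0.4,0]},{"xyz":[59,-150,-100],"rot":[0,-0.5,0]},{"xyz":[59,-176,-90],"rot":[0,-0.6,0]},{"xyz":[59,-176,-70],"rot":[0,-0.7,0]},{"xyz":[59,-176,-70],"rot":[0,-0.7,0]},{"xyz":[59,-176,-70],"rot":[0,-0.7,0]},{"xyz":[59,-176,-70],"rot":[0,-0.7,0]}]'; python3 -m inch '[{"xyz":[0,0,0],"rot":[0,0,0]},{"xyz":[0,0,0],"rot":[0,0,0]}]'; python3 st.py
python3 - <<'E'
from h import *
import cv2
m=ctrl.camera_model("wrist");g=np.load("g.npy");np.save("wm.npy",m,allow_pickle=True)
im=ctrl.get_image("wrist")[:,:,::-1];cv2.imwrite("pics/wr.png",im)
for P in[(0,158,60),(0,165,90),(0,190,90),(0,190,147)]: print(P,proj(m,g2w(g,P))[0].round(1))
c=proj(m,g2w(g,(0,165,90)))[0].astype(int);x0=min(max(c[0]-100,0),360);y0=min(max(c[1]-75,0),270);print(x0,y0)
cv2.imwrite("pics/wr1.png",cv2.resize(im[y0:y0+150,x0:x0+200],(800,600),interpolation=cv2.INTER_CUBIC))
E
```

```text
t: 7.42
ee_pos: [627.7, 210.0, 171.9]
orientation: [-2.912, 0.163, 1.059]
ft_force: [0.6, -0.6, 0.6]
width: 0.3
grasp_force: 0.0
t: 7.58
ee_pos: [628.2, 210.7, 175.2]
orientation: [-2.913, 0.161, 1.053]
ft_force: [0.2, 0.6, 0.1]
width: 0.6
grasp_force: 0.0
gauge xyz [ 60.4 109.9 175.2] [0.1 0.7 0.1] 7.5833
(0, 158, 60) [216.4 167.3]
(0, 165, 90) [203.6 197.2]
(0, 190, 90) [170.9 197.1]
(0, 190, 147) [156.8 265.3]
103 122
```

View pics/wr1.png

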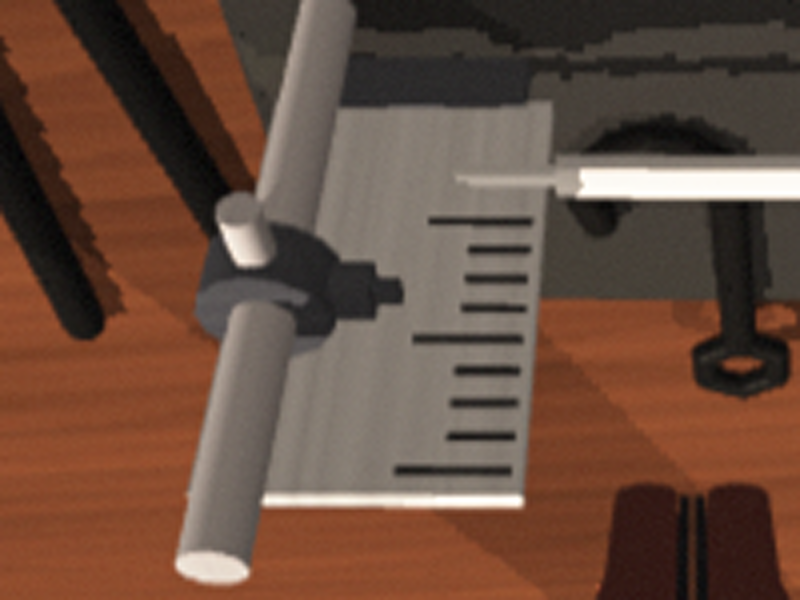

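The view from the far side (image inverted) shows the needle tip at about (217.3,167.0), as predicted for z = 60. The rider tip is at about (203.5,194.8), which gives z ≈ 88. The required rise is therefore about 28 mm, a tilt of about 0.18 rad. I'll work out the way back to the pad, with the tool rolled to sit flush at that tilt.

Run:
```python
from h import *
m=np.load("wm.npy",allow_pickle=True).item();g=np.load("g.npy")
for z in(60,):print(proj(m,g2w(g,(0,158,z))))
for z in(86,87,88,89,90):print(z,proj(m,g2w(g,(0,165,z))).round(1),proj(M["side"],g2w(g,(0,155.5,z))).round(1),proj(M["top"],g2w(g,(0,155.5,z))).round(1))
print(proj(m,g2w(g,[(0,190,147),(0,190,145)])))
o=ctrl.get_obs();A=R.from_rotvec(o["orientation"])
Rg=R.from_euler('z',g[2])*R.from_euler('x',np.pi)*R.from_euler('x',0.18)
for P in[(50,60,205),(0,-67,200),(0,-67,90)]:print(P,A.inv().apply(g2w(g,P)[0]-o["ee_pos"]).round(1))
print((A.inv()*Rg).as_rotvec().round(3))
```

```text
[[216.43459056 167.34119833]]
86 [[204.2 193. ]] [[280.5 297.4]] [[186.5 231.4]]
87 [[204. 194.]] [[280.5 297.1]] [[186.4 231.3]]
88 [[203.9 195.1]] [[280.5 296.8]] [[186.3 231.3]]
89 [[203.7 196.1]] [[280.5 296.5]] [[186.2 231.2]]
90 [[203.6 197.2]] [[280.5 296.2]] [[186.1 231.2]]
[[156.81895067 265.28282875]
 [157.37688993 262.58574059]]
(50, 60, 205) [-27.1  49.9 -16.6]
(0, -67, 200) [-62.3 177.   19. ]
(0, -67, 90) [  8.1 177.2 103.5]
[ 0.171  0.692 -0.063]
```

```bash
python3 -m inch '[{"xyz":[-27,50,-17],"rot":[0.03,0.115,-0.01]},{"xyz":[-27,50,-17],"rot":[0.057,0.23,-0.02]},{"xyz":[-40,95,-4],"rot":[0.085,0.345,-0.03]},{"xyz":[-52,137,10],"rot":[0.114,0.46,-0.04]},{"xyz":[-62,177,19],"rot":[0.143,0.575,-0.05]},{"xyz":[-62,177,19],"rot":[0.171,0.692,-0.063]},{"xyz":[-62,177,19],"rot":[0.171,0.692,-0.063]},{"xyz":[-40,177,45],"rot":[0.171,0.692,-0.063]},{"xyz":[-15,177,76],"rot":[0.171,0.692,-0.063]},{"xyz":[4,177,99],"rot":[0.171,0.692,-0.063]},{"xyz":[4,177,99],"rot":[0.171,0.692,-0.063]},{"xyz":[4,177,99],"rot":[0.171,0.692,-0.063]}]'; python3 -m inch '[{"xyz":[0,0,0],"rot":[0,0,0]},{"xyz":[0,0,0],"rot":[0,0,0]}]'
cat >> st.py <<'E'
A=R.from_rotvec(o["orientation"]);Rg=R.from_euler('z',g[2])*R.from_euler('x',np.pi)*R.from_euler('x',0.18)
print("rot err",(A.inv()*Rg).as_rotvec().round(3))
for z in(75,66,63,60):print(z,A.inv().apply(g2w(g,(0,-67,z))[0]-o["ee_pos"]).round(1))
E
python3 st.py
```

```text
t: 8.63
ee_pos: [547.3, 42.3, 93.6]
orientation: [-2.958, 0.162, -0.004]
ft_force: [-0.3, 0.2, 1.2]
width: 0.6
grasp_force: 0.0
t: 8.8
ee_pos: [549.4, 42.2, 95.6]
orientation: [-2.958, 0.162, -0.012]
ft_force: [0.3, -0.2, 1.3]
width: 0.5
grasp_force: 0.0
gauge xyz [  0.5 -66.3  95.6] [ 0.3 -0.2  1.3] 8.8
rot err [0.001 0.002 0.001]
75 [-0.5  4.4 20.2]
66 [-0.5  6.  29. ]
63 [-0.4  6.5 32. ]
60 [-0.4  7.  34.9]
```

```bash
python3 -m inch '[{"xyz":[0,3,10],"rot":[0,0,0]},{"xyz":[0,4,18],"rot":[0,0,0]},{"xyz":[0,5,23],"rot":[0,0,0]},{"xyz":[0,5.5,26],"rot":[0,0,0]},{"xyz":[0,6,29],"rot":[0,0,0]},{"xyz":[0,6,29],"rot":[0,0,0]},{"xyz":[0,6,29],"rot":[0,0,0]}]'; python3 st.py
python3 - <<'E'
from h import *
import cv2
a=ctrl.get_image("side")[:,:,::-1];t=ctrl.get_image("top")[:,:,::-1];cv2.imwrite("pics/sp1.png",a);cv2.imwrite("pics/tp1.png",t)
r=cv2.imread("pics/srest.png")
f=lambda i:cv2.resize(i[275:335,255:308],(400,453),interpolation=cv2.INTER_CUBIC)
cv2.imwrite("pics/cmp1.png",np.hstack([f(r),f(a)]))
E
```

```text
t: 9.38
ee_pos: [547.8, 40.5, 63.6]
orientation: [-2.959, 0.162, -0.007]
ft_force: [-0.4, -5.5, 6.4]
width: 0.9
grasp_force: 3.5
gauge xyz [ -0.9 -68.1  63.6] [ 0.2 -5.6  6.4] 9.3833
rot err [ 0.002  0.005 -0.   ]
75 [  0.8  -3.1 -11.1]
66 [ 0.8 -1.5 -2.2]
63 [ 0.9 -1.   0.7]
60 [ 0.9 -0.5  3.7]
```

View pics/cmp1.png

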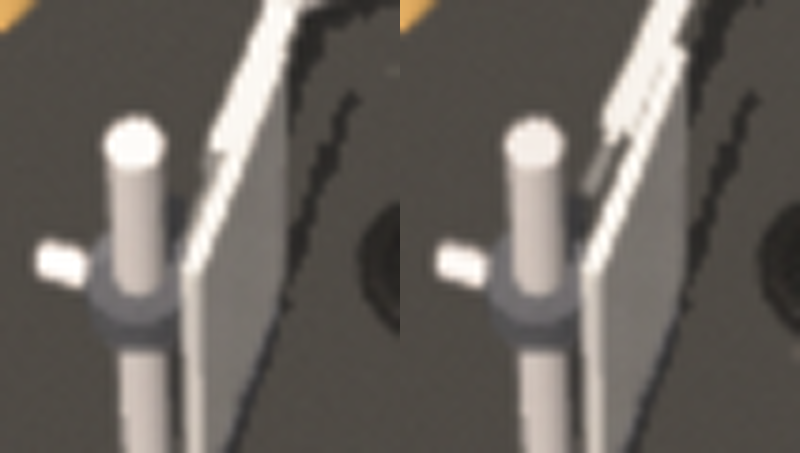

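The pressed view shows the needle tip risen beside the scale, at about 20 mm and not yet at the rider. It needs about 3.5 mm more at the pad, so I'll press in small steps.

```bash
python3 -m inch '[{"xyz":[0.5,-0.3,1.2],"rot":[0,0,0]},{"xyz":[0.5,-0.5,2.5],"rot":[0,0,0]},{"xyz":[0.5,-0.5,2.5],"rot":[0,0,0]},{"xyz":[0.5,-0.5,2.5],"rot":[0,0,0]}]'; python3 st.py
```

```text
t: 9.82
ee_pos: [548.1, 41.3, 61.3]
orientation: [-2.959, 0.162, -0.007]
ft_force: [-1.2, -7.7, 7.9]
width: 0.4
grasp_force: 4.3
gauge xyz [ -0.7 -67.3  61.3] [-0.3 -7.8  7.9] 9.8167
rot err [0.002 0.005 0.   ]
75 [  0.6  -2.8 -13.5]
66 [ 0.7 -1.2 -4.6]
63 [ 0.7 -0.6 -1.6]
60 [ 0.7 -0.1  1.3]
```

```bash
python3 -m inch '[{"xyz":[0,0.2,0.5],"rot":[0,0,0]},{"xyz":[0,0.2,1.1],"rot":[0,0,0]},{"xyz":[0,0.2,1.1],"rot":[0,0,0]},{"xyz":[0,0.2,1.1],"rot":[0,0,0]}]'; python3 st.py|head -1
python3 - <<'E'
from h import *
import cv2
a=ctrl.get_image("side")[:,:,::-1];r=cv2.imread("pics/sp1.png")
cv2.imwrite("pics/sp2.png",a)
f=lambda i:cv2.resize(i[280:318,262:295],(400,460),interpolation=cv2.INTER_CUBIC)
cv2.imwrite("pics/cmp2.png",np.hstack([f(r),f(a)]))
g=np.load("g.npy");print((proj(M["side"],g2w(g,[(0,155.5,86),(0,155.5,88),(0,155.5,90),(0,165,88),(0,157,80)]))-[262,280])*12.1)
E
```

```text
t: 10.15
ee_pos: [548.1, 41.3, 60.3]
orientation: [-2.959, 0.162, -0.007]
ft_force: [-2.0, -6.8, 8.6]
width: 0.6
grasp_force: 4.7
gauge xyz [ -0.7 -67.3  60.3] [-1.3 -7.   8.6] 10.15
[[223.92104273 210.82110184]
 [223.76541567 203.20668814]
 [223.60915393 195.5612212 ]
 [202.60733387 255.7604854 ]
 [221.09680489 241.69076345]]
```

View pics/cmp2.png

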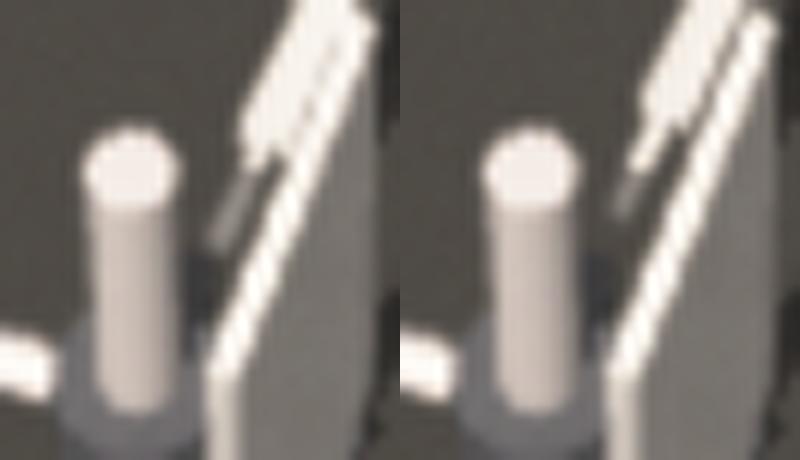

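The needle tip is now at (222,212) in the right half, up about 8 mm since the last look. That agrees with the 27.5–28 mm worked out from the pad height, so it is level with the rider. I'll add a slight trim and hold for over a second.

```bash
python3 -m inch '[{"xyz":[0,0,0.3],"rot":[0,0,0]},{"xyz":[0,0,0.3],"rot":[0,0,0]},{"xyz":[0,0,0.3],"rot":[0,0,0]},{"xyz":[0,0,0.3],"rot":[0,0,0]},{"xyz":[0,0,0.3],"rot":[0,0,0]},{"xyz":[0,0,0.3],"rot":[0,0,0]},{"xyz":[0,0,0.3],"rot":[0,0,0]},{"xyz":[0,0,0.3],"rot":[0,0,0]},{"xyz":[0,0,0.3],"rot":[0,0,0]},{"xyz":[0,0,0.3],"rot":[0,0,0]},{"xyz":[0,0,0.3],"rot":[0,0,0]},{"xyz":[0,0,0.3],"rot":[0,0,0]}]'; python3 st.py|head -1;python3 -m inch '[{"xyz":[0,0,0],"rot":[0,0,0]},{"xyz":[0,0,0],"rot":[0,0,0]},{"xyz":[0,0,0],"rot":[0,0,0]},{"xyz":[0,0,0],"rot":[0,0,0]}]'; python3 st.py|head -1
```

```text
t: 11.2
ee_pos: [548.1, 41.3, 60.0]
orientation: [-2.959, 0.162, -0.007]
ft_force: [-2.2, -7.3, 8.7]
width: 0.3
grasp_force: 4.8
gauge xyz [ -0.7 -67.3  60. ] [-1.4 -7.5  8.7] 11.2
t: 11.53
ee_pos: [548.1, 41.3, 60.0]
orientation: [-2.959, 0.162, -0.007]
ft_force: [-1.0, -7.9, 8.4]
width: 0.7
grasp_force: 4.8
gauge xyz [ -0.7 -67.3  60. ] [-0.1 -8.   8.4] 11.5333
```

Held for about 1.4 s. Now I'll release straight up and retreat.

```bash
python3 -m inch '[{"xyz":[0,0,-4],"rot":[0,0,0]},{"xyz":[0,-1,-10],"rot":[0,0,0]},{"xyz":[0,-3,-20],"rot":[0,0,0]},{"xyz":[0,-10,-50],"rot":[0,0,0]},{"xyz":[0,-20,-90],"rot":[0,0,0]},{"xyz":[0,-20,-120],"rot":[0,0,0]},{"xyz":[0,-20,-120],"rot":[0,0,0]},{"xyz":[0,-20,-120],"rot":[0,0,0]},{"xyz":[0,-20,-120],"rot":[0,0,0]},{"xyz":[0,-20,-120],"rot":[0,0,0]},{"xyz":[0,-20,-120],"rot":[0,0,0]},{"xyz":[0,-20,-120],"rot":[0,0,0]}]'; python3 st.py|head -1
python3 - <<'E'
from h import *
import cv2
a=ctrl.get_image("side")[:,:,::-1];r=cv2.imread("pics/srest.png");q=cv2.imread("pics/sp2.png");s=np.s_[275:335,262:308]
print(cv2.absdiff(a[s],r[s]).mean(),cv2.absdiff(q[s],r[s]).mean())
t=ctrl.get_image("wrist");cv2.imwrite("pics/fin.png",t[:,:,::-1])
E
```

```text
t: 12.53
ee_pos: [547.5, 40.7, 180.0]
orientation: [-2.958, 0.163, -0.002]
ft_force: [0.1, 0.1, -0.4]
width: 0.4
grasp_force: 0.0
gauge xyz [ -1.2 -68.  180. ] [ 0.1  0.2 -0.4] 12.5333
4.156038647342995 6.847101449275362
```

View pics/fin.png

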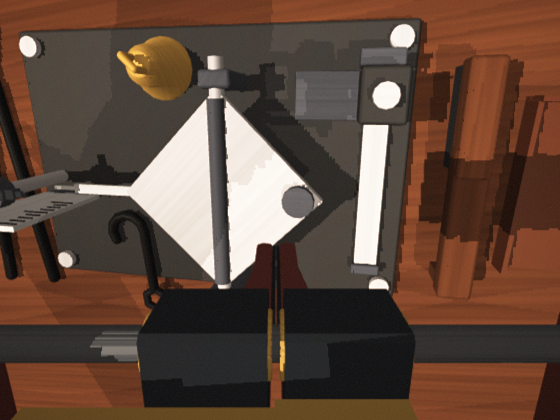

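The wrist view shows the block against the far end bracket, the tongue clear of the plate, and the needle tip at (57,187). I'll check that the tip is back at its rest height, then hand in.

Run:
```python
from h import *
g=np.load("g.npy");p=proj(ctrl.camera_model("wrist"),g2w(g,[(0,158,60),(0,155.5,88)])).round(0);print(p)
if np.linalg.norm(p[0]-[57,187])<np.linalg.norm(p[1]-[57,187]): print(ctrl.close_job())
```

```text
[[ 56. 189.]
 [ 33. 197.]]
the job is handed in; nothing more can be done
None
```

Done and handed in at about 12.5 s of the 53 s: the stop block is against its far end, the pad was pressed until the needle rose about 28 mm to the rider's measured height, held about 1.4 s and let go, and the needle is back at its rest height.

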